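# Punch a hole centre through the jig with the automatic punch

### The job

Take the automatic punch out of its wooden stand, lower its point through the red-ringed guide hole of the jig and press straight down until its spring trips with a snap, so that the metal strip underneath is marked. Press only until it trips, without ramming it, then put the punch back in its stand, upright with its collar resting on the wood, and leave the other things alone.

Things in the scene. Friction and masses are not known exactly. Their poses are not given: they have to be found in the camera images.
- punch: Automatic centre punch, round, 0.2 kg, upright in the stand at the start. Origin: centre of the underside of its brass collar (30 mm diameter, 7 mm thick); z along the punch, towards its cap. Above the collar a steel grip of 22 mm diameter, from 7 to 59 mm, then a black cap (23 mm) up to 68 mm. Below: a shank of 14 mm diameter to -15 mm, then a 9 mm rod that slides up into the shank when pressed.
- punch_point (a point): End of the rod's tapered point while unpressed, 55 mm below the punch's origin, on its axis. Pressed down, the spring's force climbs from about 3 N to about 15 N over some 6 mm; there it trips and the force falls suddenly to about 5 N. About 3.5 mm farther the rod bottoms hard (17 N and more). It rearms when lifted. More than 22 N on the jig is ramming.
- punch_trip (a joint): Trip mechanism inside the punch, in m: 0 when armed, creeps up to about 0.0025 as the spring is loaded, jumps to 0.004 to 0.005 when it trips; back to 0 when the point is unloaded.
- jig: Punching jig, fixed: base 120 x 150 x 10 mm, blue cheeks, aluminium guide plate 100 x 130 mm, top 46 mm above the table, with flat screw heads 6 mm high at its corners. Origin: centre of the underside. Guide holes at y = +32 mm (red ring) and y = -32 mm (black). A brass strip is packed up underneath: its top lies 11 to 26 mm below the plate's top, differently each time; no entry tells where.
- red_hole (a point): Centre of the red-ringed guide hole at the level of the guide plate's top. The hole is 13 mm in diameter, countersunk at 45 degrees to 23 mm; the ring round it is 2 mm high and 36 mm wide.
- stand: Wooden punch stand, fixed to the table: base 110 x 110 x 12 mm and a top board 80 x 95 mm (10 mm thick) whose top is 70 mm above the table. Origin: centre of the underside.
- stand_hole (a point): Centre of the stand's hole at the level of the board's top. The hole is 17 mm in diameter, through, countersunk to 23 mm; the punch hangs in it by its collar, which rests on the board, point 15 mm above the table.
- oil_can: Bystander: rusty brown oil can with a thin spout, 72 mm wide, 150 mm high. Origin: underside centre.
- screw_jar: Bystander: glass jar with a yellow lid, 64 mm wide, 112 mm high. Origin: underside centre.
- tobacco_tin: Bystander: round tin with a printed label, 75 mm wide, 58 mm high. Origin: underside centre.
- tape_measure: Bystander: yellow tape measure, 36 x 86 x 62 mm. Origin: underside centre.
There are look-alikes about, which are no part of the job. What is meant by the punch is not purple, and is the larger of those in its own colour.

How it is judged:
By the outcome, as a careful person would: the job done as asked, in the order asked, and still so for the second after the job is handed in, with the robot touching nothing.
It also fails if it takes over 51 s, if anything falls off the work surface, if the arm or the gripper's body presses on something with over 40 N, if the wrist force passes 120 N, or if a joint passes its speed limit or range.

### The arm

A 6-joint arm with a two-finger parallel gripper is mounted at the origin on a cart in front of the work surface, level with it; the furniture and walls round the work are solid. World frame = base frame: x ahead of the robot, y to its left, z up, the work surface at z = 0. Lengths are in m, angles in rad, forces in N, time in s.
With the tool pointing down it reaches from about 0.25 to 0.725 m from the base axis. Payload 4 kg.
Tool frame: the origin (TCP) lies midway between the tips of the shut fingers; the grasp point (between the pads) lies 19 mm behind it; z points along the fingers, y is the line along which they close (so a half turn about z gives the same grasp; the last joint's range is limited). The gripper opens to 85 mm and grips with 20 to 120 N. Pads are 22 mm wide; open, the fingers measure 114 mm over their backs; the gripper's body (76 mm by 85 mm) begins 54 mm behind the grasp point. The pads swing forward as they close: fully open they stand 13 mm farther back than shut.
Start: joints at [-1.194, 0.241, 0.005, 1.335, 0, 1.571], TCP at [0.184, -0.465, 0.231] pointing down, gripper open.
Joint ranges: [-2.72, 2.72], [-1.05, 1.87], [-1.09, 1.28], [-1.99, 2.15], [-1.42, 1.44], [-3.14, 3.14]. Speed limits (rad/s): [2.79, 2.79, 3.14, 3.14, 3.14, 3.14].

### API

Orientations are given as a unit quaternion [x, y, z, w].
In Python, from workcell import bot gives the robot as it stands. The module is installed in compiled form; this text tells all that it offers.
- The arm moves only by the tool drive_tool, never from a script. Its arguments are lists of equal length, an entry for each row: "slide": the shift along the tool's x, y, z scaled (see below), a list of three; "rotation": the turn, a rotation vector about the tool's x, y, z scaled (see below), a list of three. A call has exactly 8 rows; each row is the pose to reach, as a shift and turn from the pose commanded when the call began, along the tool's axes at that moment; what a row does not reach only later rows make up. The controller multiplies each number of a shift by 250 mm and each number of a turn by 0.5 rad. A row lasts 1/8 s, in which the tool goes at most 62.5 mm and 10.7 degrees, less where a joint would pass 70% of its speed; a pose out of reach is approached as far as the arm can. A call with a number of a shift or a turn outside -1 to 1 is refused whole. A call with a gripper value outside its range is refused whole. "gripper" is the opening, from 0 (shut) to 1 (fully open), set as the call begins (left out, the last holds). The fingers move at their own pace and stop on an object; the grip force is fixed at half the most. Time passes only in rows, so rows that repeat a pose let the fingers close, or fill a call up. It gives the time, the measured TCP pose, the force, the opening and the grip force at its end, in the units of the state.
- bot.get_obs(): the state, without advancing time (a new reading comes with each control period).
- bot.camera(name): name is "side" or "top"; returns a dict with "image" (420x560x3 uint8, red, green, blue), "z_map" (420x560 float32, m along the optical axis (not along the pixel's ray), 0 where there is no reading), "camera_matrix" (3x3 intrinsics, pixels), "k1" (the pictures are not rectified: a ray, as slopes to the right and down, at radius r is drawn at 1 + k1 r^2 times it, then the intrinsics apply), "xyz" and "orientation" of the camera in the world. Camera axes: x right, y up, looking along -z (the intrinsics and any distortion apply to the point x, -y, -z); pixel columns grow to the right and rows downward; lengths in m; the calibration is good to about 2 mm. A picture is of the moment at which its call begins.
- bot.job_done(): hands the job in; it is judged then, once.
The state is a dict: "clock": time; "joint_pos": joint angles; "joint_vel": joint speeds; "tau": joint torques, N m; "eef_pos": TCP position; "tool_rot": TCP orientation; "ft_force": force on the tool from outside, world axes, zero at the start; "ft_torque": the same for the moment, N m; "grip_width": finger opening in m; "grasp_force": force on a finger pad.
Only numpy, scipy, OpenCV 4.12 (cv2) and the standard library are available. Lean on these libraries where they do the work, as an engineer would, in place of code of your own. Each camera call takes 0.05 s, during which the arm holds its last target. There are 200 camera calls.

## Working session

There is one attempt and no reset: what is moved stays moved. The work goes in short steps, Python scripts to look and compute and a tool call to move; the robot and the scene stay as the last step left them, time stands still between calls to the robot, and variables do not carry over. Pictures are saved under pics/ and viewed, at most 10 in all, crops included, and the job is handed in when it is done.

Besides the shell and the picture viewer there is one more tool, called after "Call:" by a JSON object that holds its "name" and its "arguments". drive_tool: Moves the arm, as the interface text tells. Shifts and turns lie within -1 to 1; 1 stands for 250 mm of shift or 0.5 rad of turn. Its arguments: {"type":"object","properties":{"slide":{"type":"array","items":{"type":"array","items":{"type":"number"}}},"rotation":{"type":"array","items":{"type":"array","items":{"type":"number"}}},"gripper":{"type":"number"}},"required":["slide","rotation"]}

```bash
mkdir -p pics
cat > h.py <<'E'
import numpy as np, cv2
from scipy.spatial.transform import Rotation as R
from workcell import bot
def cam(n):
    c=bot.camera(n); np.save(f'{n}.npy',c,allow_pickle=True); return c
def load(n): return np.load(f'{n}.npy',allow_pickle=True).item()
def ray(c,u,v):
    K=np.array(c['camera_matrix']); k=c['k1']
    x=(u-K[0,2])/K[0,0]; y=(v-K[1,2])/K[1,1]
    rd=np.hypot(x,y); r=rd
    for _ in range(30): r=rd/(1+k*r*r)
    s=r/rd if rd>0 else 1
    return R.from_quat(c['orientation']).apply([x*s,-y*s,-1])
def plane(c,u,v,z):
    d=ray(c,u,v); o=np.array(c['xyz']); return o+d*(z-o[2])/d[2]
def deep(c,u,v):
    return np.array(c['xyz'])+ray(c,u,v)*c['z_map'][int(round(v)),int(round(u))]
E
python3 - <<'E'
from h import *
o=bot.get_obs(); print(o)
for n in('side','top'):
    c=cam(n); cv2.imwrite(f'pics/{n}0.png',c['image'][:,:,::-1]); print(n,c['camera_matrix'],c['k1'],c['xyz'],c['orientation'])
E
```

```text
{'clock': 0.0, 'joint_pos': array([-1.19394323e+00,  2.41420442e-01,  3.71803017e-03,  1.33523390e+00,
        1.72443947e-05,  1.57083644e+00]), 'joint_vel': array([-0.0009921 , -0.00016022, -0.00128803, -0.00027348,  0.00156592,
       -0.00111641]), 'tau': array([-1.08749398e-03, -3.72313714e+01,  2.52410084e+01,  1.68210582e-02,
       -5.88460080e-05, -3.56436225e-06]), 'eef_pos': array([ 0.18376404, -0.46430799,  0.2304069 ]), 'tool_rot': array([ 9.82303376e-01,  1.87293705e-01, -1.91975959e-04, -1.05266693e-03]), 'ft_force': array([-0.02121752,  0.93798834,  0.86930703]), 'ft_torque': array([-0.02309929, -0.02416661,  0.03522042]), 'grasp_force': 0.0, 'grip_width': 0.08489920875392651}
side [[391.42289355   0.         287.56596669]
 [  0.         391.42289355 208.91206049]
 [  0.           0.           1.        ]] 0.01421385372561942 [0.56738252 1.01074202 0.59156837] [-0.01713205  0.50706708  0.86162071 -0.01411489]
top [[440.02386758   0.         275.10541946]
 [  0.         440.02386758 215.28283233]
 [  0.           0.           1.        ]] -0.09925439120692808 [0.47206335 0.07589536 1.17562409] [-0.06375456  0.04967544  0.70936538 -0.70019173]
```

View pics/top0.png

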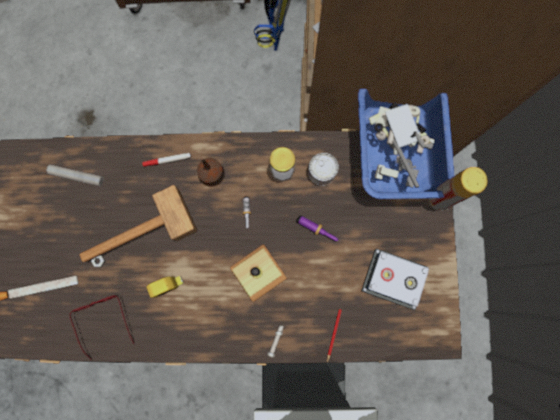

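View pics/side0.png

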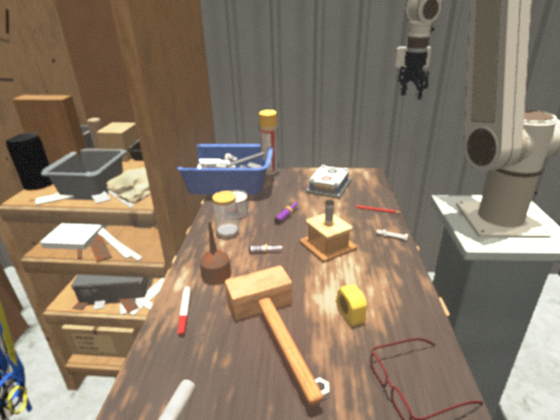

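Candidates for the punch, in the top view:
- Upright steel item with a black cap in the stand, (255,271).
- Purple one lying down, (317,229), excluded by colour.
- Small steel/brass one lying down, (247,212), which is the smaller of the same colour.
- Whitish item lying down, (276,340).

I choose the one in the stand. The jig's red ring is at (387,274) and its black ring at (411,283). Next I check the choice in a close crop.

Run:
```python
from h import *
t=load('top');s=load('side')
a=cv2.resize(t['image'][190:360,220:440],None,fx=3.4,fy=3.4,interpolation=2)[:, :]
b=cv2.resize(s['image'][155:270,240:370],None,fx=3,fy=3,interpolation=2)
cv2.imwrite('pics/c1.png',a[:,:,::-1]); cv2.imwrite('pics/c2.png',cv2.resize(s['image'][155:265,270:370],None,fx=5,fy=5,interpolation=2)[:,:,::-1])
for u,v in[(255,271),(387,274),(411,283),(240,270),(275,340),(247,205),(317,229),(300,390)]: print(u,v,deep(t,u,v).round(3))
for u,v in[(329,205),(329,218),(329,230),(415,80),(317,180)]: print('s',u,v,deep(s,u,v).round(3))
```

```text
255 271 [0.508 0.144 0.139]
387 274 [ 0.499 -0.189  0.034]
411 283 [ 0.475 -0.251  0.033]
240 270 [0.514 0.186 0.07 ]
275 340 [0.335 0.102 0.014]
247 205 [0.689 0.173 0.019]
317 229 [ 0.62  -0.012  0.029]
300 390 [ 0.114  0.027 -0.4  ]
s 329 205 [0.508 0.156 0.129]
s 329 218 [0.506 0.155 0.091]
s 329 230 [0.507 0.181 0.072]
s 415 80 [ 0.187 -0.42   0.314]
s 317 180 [ 0.528 -0.172  0.045]
```

View pics/c1.png

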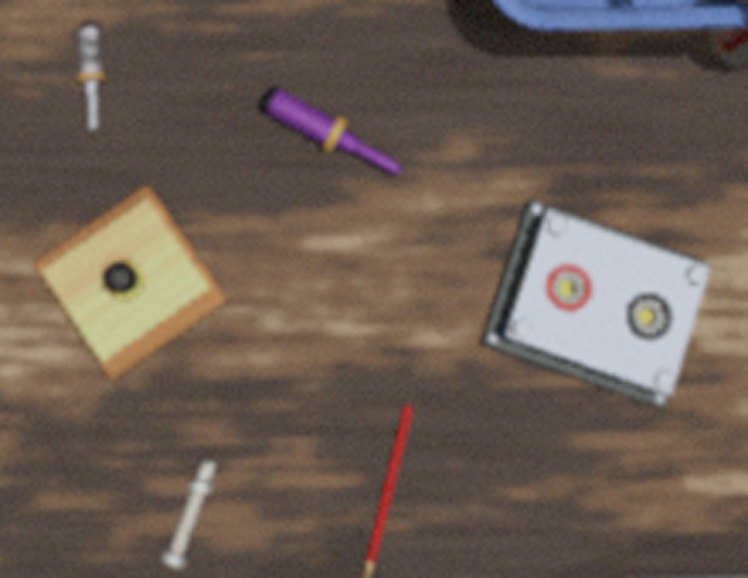

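View pics/c2.png

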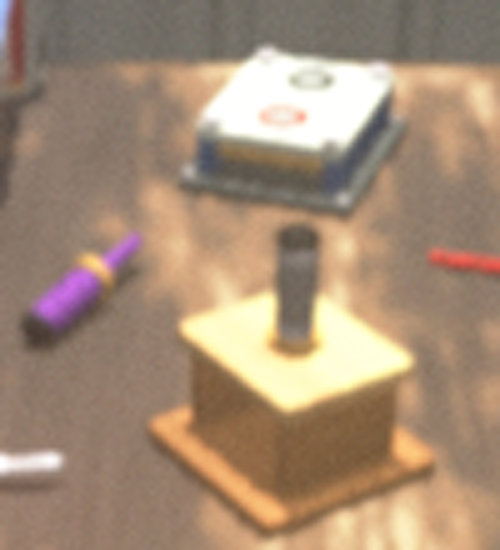

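The crops show that the upright punch has a steel grip, black cap and brass collar, and is larger than the lying steel one at (247,212). The others are purple, or a bolt and a pencil. Next I measure the cap, stand and ring centres.

```bash
cat >> h.py <<'E'
def tri(r):
    A=np.zeros((3,3));b=np.zeros(3)
    for c,u,v in r:
        d=ray(c,u,v);d/=np.linalg.norm(d);P=np.eye(3)-np.outer(d,d);A+=P;b+=P@np.array(c['xyz'])
    return np.linalg.solve(A,b)
def blob(m,x0,x1,y0,y1,minA=8):
    w=np.zeros(m.shape,np.uint8); w[y0:y1,x0:x1]=m[y0:y1,x0:x1]
    n,l,st,ce=cv2.connectedComponentsWithStats(w); k=1+np.argmax(st[1:,4]); return (l==k),st[k],ce[k]
def go(p,turn=0,o=None):
    o=o or bot.get_obs(); r=R.from_quat(o['tool_rot']); d=r.inv().apply(np.array(p)-o['eef_pos'])/.25
    return d.round(4)
E
python3 - <<'E'
from h import *
t=load('top');s=load('side')
P={}
for n,c,box in(('top',t,(370,400,260,290)),('side',s,(318,335,172,184))):
    I=c['image'].astype(int); m=((I[...,0]-I[...,1]>35)&(I[...,0]-I[...,2]>25)).astype(np.uint8)
    b,st,ce=blob(m,*box); h=cv2.convexHull(np.argwhere(b)[:,::-1].astype(np.int32)); e=cv2.fitEllipse(h)
    print(n,'ring',st,ce,e,plane(c,*e[0],.048).round(4)); P[n]=e[0]
print('tri ring',tri([(t,*P['top']),(s,*P['side'])]))
I=t['image'].astype(int); m=(I.max(2)<75).astype(np.uint8); b,st,ce=blob(m,243,268,258,284)
print('cap',st,ce,plane(t,*ce,.138).round(4))
I=s['image']; m=(I.max(2)<110).astype(np.uint8); b,st,ce=blob(m,320,340,195,222); print('punch side',st,ce)
print(I[198:228,329].tolist()); print(I[205,316:344].max(1),I[215,316:344].max(1))
# stand board by height in top view
for lo,hi,n,box in((.06,.08,'stand',(225,290,240,305)),(.038,.052,'jig',(355,435,245,310))):
    zz=np.zeros((420,560))
    for v in range(box[2],box[3]):
        for u in range(box[0],box[1]): zz[v,u]=deep(t,u,v)[2]
    m=((zz>lo)&(zz<hi)).astype(np.uint8); b,st,ce=blob(m,*box)
    r=cv2.minAreaRect(np.argwhere(b)[:,::-1].astype(np.float32)); z=.07 if n=='stand' else .046
    print(n,np.median(zz[b]),r); q=np.array([plane(t,*p,z) for p in cv2.boxPoints(r)]);print(q.round(4),q.mean(0))
E
```

```text
top ring [381 268  13  14  78] [386.97435897 274.21794872] ((386.8968200683594, 274.1819763183594), (13.038777351379395, 13.584311485290527), 152.37754821777344) [ 0.4986 -0.1859  0.048 ]Traceback (most recent call last):
  File "<stdin>", line 6, in <module>
cv2.error: OpenCV(4.12.0) /io/opencv/modules/imgproc/src/shapedescr.cpp:361: error: (-201:Incorrect size of input array) There should be at least 5 points to fit the ellipse in function 'fitEllipseNoDirect'
```

Run:
```python
from h import *
t=load('top');s=load('side')
I=s['image'].astype(int); d=I[...,0]-(I[...,1]+I[...,2])//2
w=d[170:187,315:340]; m=w>20
yx=np.argwhere(m); print('side ring',len(yx),yx.min(0)+[170,315],yx.max(0)+[170,315]); sc=((yx.min(0)+yx.max(0))/2+[170,315])[::-1]
print(sc,'plane',plane(s,*sc,.048).round(4),'tri',tri([(t,386.9,274.18),(s,*sc)]).round(4))
I=t['image'].astype(int); m=(I.max(2)<75).astype(np.uint8); b,st,ce=blob(m,243,268,258,284)
print('cap',st,ce,plane(t,*ce,.138).round(4))
I=s['image']; print(I[198:228,329].max(1)); 
for v in(202,205,210,215,220): print(v,I[v,316:344].max(1))
for lo,hi,n,box in((.06,.08,'stand',(225,290,240,305)),(.038,.056,'jig',(355,435,245,310))):
    zz=np.zeros((420,560))
    for v in range(box[2],box[3]):
        for u in range(box[0],box[1]): zz[v,u]=deep(t,u,v)[2]
    m=((zz>lo)&(zz<hi)).astype(np.uint8); b,st,ce=blob(m,*box)
    r=cv2.minAreaRect(np.argwhere(b)[:,::-1].astype(np.float32)); z=.07 if n=='stand' else .046
    print(n,np.median(zz[b]),r); q=np.array([plane(t,*p,z) for p in cv2.boxPoints(r)]);print(q.round(4),q.mean(0))
```

```text
side ring 75 [170 315] [186 333]
[324. 178.] plane [ 0.5041 -0.181   0.048 ] tri [ 0.5013 -0.1867  0.0452]
cap [251 268   9   7  39] [254.58974359 271.23076923] [0.508  0.1453 0.138 ]
[187 163 122 105 101  93 100 120 137 132 127 117 112 114 115 115 112 116
 118 116 115 118 126 139 151 165 166 173 227 255]
202 [191 196 202 208 208 210 201 190 171 138 103  94  99 101  99 100  95 129
 182 213 222 230 235 233 227 214 204 195]
205 [202 210 211 215 214 209 201 196 182 150 119 116 117 120 129 126 127 147
 186 216 224 232 239 240 232 213 195 190]
210 [223 221 218 219 214 214 209 204 177 139 114 115 115 112 114 115 112 148
 188 208 224 227 223 212 201 189 176 177]
215 [250 250 251 253 255 255 255 255 255 197 125 116 115 116 114 120 159 233
 255 254 251 249 245 233 220 213 207 207]
220 [255 255 255 255 255 255 255 255 250 190 137 127 127 126 126 133 206 255
 255 255 255 255 255 255 255 255 254 247]
stand 0.06937541165650685 ((256.6720275878906, 272.30401611328125), (32.12873458862305, 38.32680130004883), 55.304847717285156)
[[0.514  0.2072 0.07  ]
 [0.5678 0.1277 0.07  ]
 [0.5011 0.0825 0.07  ]
 [0.4481 0.1615 0.07  ]] [0.50775161 0.14472314 0.07      ]
jig 0.0456433177929737 ((398.26922607421875, 278.3461608886719), (51.72853469848633, 39.889495849609375), 19.653823852539062)
[[ 0.4636 -0.1344  0.046 ]
 [ 0.5586 -0.1728  0.046 ]
 [ 0.5116 -0.2971  0.046 ]
 [ 0.4173 -0.2572  0.046 ]] [ 0.48774075 -0.21540095  0.046     ]
```

Call:
{"name": "drive_tool", "arguments": {"slide": [[0.1,-0.07,0],[0.25,-0.18,0],[0.42,-0.3,0],[0.6,-0.43,0],[0.75,-0.54,0],[0.87,-0.62,0],[0.94,-0.67,0],[0.96,-0.69,0]], "rotation": [[0,0,-0.1],[0,0,-0.25],[0,0,-0.4],[0,0,-0.6],[0,0,-0.75],[0,0,-0.87],[0,0,-0.95],[0,0,-1]], "gripper": 1}}

```text
clock: 1.1
eef_pos: [0.3439, -0.2152, 0.231]
tool_rot: [0.905, 0.426, -0.0, -0.0]
ft_force: [-0.8, -0.9, 0.3]
grip_width: 0.0853
grasp_force: 0.0
```

```bash
python3 -c "
from h import *
o=bot.get_obs();print(o['eef_pos'],o['joint_pos'],o['ft_force']);print(go([.508,.145,.2]))"
```

```text
[ 0.34390351 -0.21518585  0.23099835] [-5.59031199e-01  5.43864488e-02 -2.17416707e-01  1.29977467e+00
 -1.10489348e-04  1.70262140e+00] [-0.79678377 -0.85123317  0.33506155]
[ 1.5287 -0.4121  0.124 ]
```

Call:
{"name": "drive_tool", "arguments": {"slide": [[0.1,-0.03,0],[0.25,-0.07,0],[0.42,-0.11,0],[0.6,-0.16,0],[0.75,-0.2,0],[0.87,-0.23,0],[0.93,-0.25,0],[0.95,-0.26,0]], "rotation": [[0,0,0],[0,0,0],[0,0,0],[0,0,0],[0,0,0],[0,0,0],[0,0,0],[0,0,0]]}}

```text
clock: 2.1
eef_pos: [0.4455, 0.0079, 0.231]
tool_rot: [0.905, 0.425, -0.0, 0.0]
ft_force: [-0.6, -0.0, -0.8]
grip_width: 0.085
grasp_force: 0.0
```

```bash
python3 -c "
from h import *
o=bot.get_obs();print(o['eef_pos']);print(go([.508,.145,.2]),go([.508,.145,.085]))"
```

```text
[0.44550449 0.0078632  0.23103718]
[ 0.5817 -0.1586  0.1237] [ 0.5821 -0.1584  0.5837]
```

Call:
{"name": "drive_tool", "arguments": {"slide": [[0.1,-0.03,0],[0.22,-0.06,0.02],[0.35,-0.1,0.05],[0.46,-0.13,0.08],[0.53,-0.15,0.12],[0.57,-0.158,0.17],[0.582,-0.158,0.21],[0.582,-0.158,0.22]], "rotation": [[0,0,0],[0,0,0],[0,0,0],[0,0,0],[0,0,0],[0,0,0],[0,0,0],[0,0,0]]}}

```text
clock: 3.1
eef_pos: [0.5075, 0.1442, 0.1752]
tool_rot: [0.906, 0.424, -0.001, -0.0]
ft_force: [-0.5, 0.3, -0.1]
grip_width: 0.0852
grasp_force: 0.0
```

```bash
python3 -c "
from h import *
o=bot.get_obs();print(o['eef_pos'],o['ft_force']);print(go([.508,.145,.085]))"
```

```text
[0.50754907 0.14423271 0.17516099] [-0.45052273  0.32134923 -0.14451034]
[ 4.300e-03 -2.000e-04  3.606e-01]
```

Call:
{"name": "drive_tool", "arguments": {"slide": [[0.002,0,0.05],[0.002,0,0.11],[0.002,0,0.18],[0.002,0,0.24],[0.002,0,0.3],[0.002,0,0.34],[0.002,0,0.36],[0.002,0,0.36]], "rotation": [[0,0,0],[0,0,0],[0,0,0],[0,0,0],[0,0,0],[0,0,0],[0,0,0],[0,0,0]]}}

```text
clock: 4.1
eef_pos: [0.5086, 0.1454, 0.0861]
tool_rot: [0.905, 0.424, -0.0, -0.0]
ft_force: [-0.2, -0.3, 0.2]
grip_width: 0.0854
grasp_force: 0.0
```

Call:
{"name": "drive_tool", "arguments": {"slide": [[0,0,0],[0,0,0],[0,0,0],[0,0,0],[0,0,0],[0,0,0],[0,0,0],[0,0,0]], "rotation": [[0,0,0],[0,0,0],[0,0,0],[0,0,0],[0,0,0],[0,0,0],[0,0,0],[0,0,0]], "gripper": 0}}

```text
clock: 5.1
eef_pos: [0.5084, 0.1459, 0.0867]
tool_rot: [0.905, 0.425, 0.0, -0.0]
ft_force: [-3.3, 3.1, 6.0]
grip_width: 0.0205
grasp_force: 58.5
```

Run:
```python
from h import *
o=bot.get_obs();print(o['eef_pos'],o['ft_force'],o['ft_torque'],o['grip_width'],o['joint_pos'])
c=cam('side'); cv2.imwrite('pics/g.png',cv2.resize(c['image'][140:270,270:400],None,fx=4,fy=4,interpolation=2)[:,:,::-1])
```

```text
[0.50841405 0.1458602  0.08672609] [-3.32153366  3.14645813  6.0037887 ] [ 0.39124776  0.6253608  -0.0132218 ] 0.020541971496195632 [ 2.78839379e-01  4.04035285e-01 -1.60515404e-01  1.00613445e+00
  9.57231266e-04  2.54322348e+00]
```

View pics/g.png

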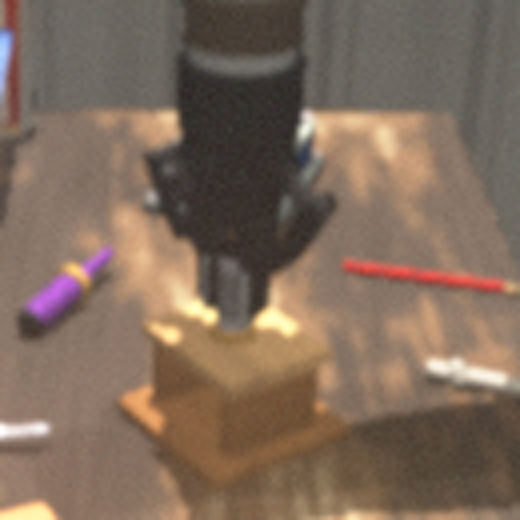

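The picture shows the punch's grip held between both pads, at about full-image pixel (328,211), with the collar on the board. I lift it straight up.

Call:
{"name": "drive_tool", "arguments": {"slide": [[0,0,-0.02],[0,0,-0.06],[0,0,-0.12],[0,0,-0.2],[0,0,-0.28],[0,0,-0.35],[0,0,-0.4],[0,0,-0.42]], "rotation": [[0,0,0],[0,0,0],[0,0,0],[0,0,0],[0,0,0],[0,0,0],[0,0,0],[0,0,0]]}}

```text
clock: 6.15
eef_pos: [0.5092, 0.1453, 0.1926]
tool_rot: [0.905, 0.424, 0.001, 0.0]
ft_force: [0.1, -0.6, -3.0]
grip_width: 0.0207
grasp_force: 58.7
```

Run:
```python
from h import *
o=bot.get_obs();print(o['eef_pos'],o['tool_rot'],o['ft_force'],o['grip_width']);print(go([.499,-.1857,o['eef_pos'][2]]))
c=cam('side'); cv2.imwrite('pics/l.png',cv2.resize(c['image'][130:250,270:400],None,fx=5,fy=5,interpolation=2)[:,:,::-1])
```

```text
[0.50922787 0.14533996 0.19260514] [9.05471119e-01 4.24406703e-01 9.41156245e-04 3.44203651e-04] [ 0.11734286 -0.63381991 -3.03011988] 0.02065898311482234
[-1.0439e+00  8.1570e-01 -3.0000e-04]
```

View pics/l.png

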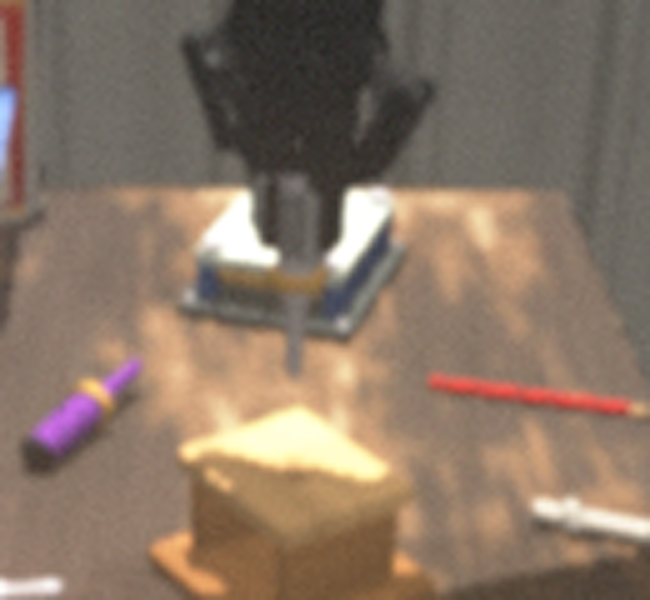

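The punch hangs free at the gripper with its point at pixel (328.6,205), clear of the board. I carry it towards the jig.

Call:
{"name": "drive_tool", "arguments": {"slide": [[-0.06,0.05,0],[-0.18,0.14,0],[-0.34,0.27,0],[-0.52,0.41,0],[-0.7,0.55,0],[-0.84,0.66,0],[-0.92,0.72,0],[-0.95,0.743,0]], "rotation": [[0,0,0],[0,0,0],[0,0,0],[0,0,0],[0,0,0],[0,0,0],[0,0,0],[0,0,0]]}}

```text
clock: 7.2
eef_pos: [0.4983, -0.158, 0.1904]
tool_rot: [0.906, 0.423, -0.001, -0.001]
ft_force: [-0.3, -0.1, -1.9]
grip_width: 0.0207
grasp_force: 58.9
```

Run:
```python
from h import *
o=bot.get_obs();print(o['eef_pos'],o['ft_force'],o['grip_width']);print(go([.499,-.1857,.142]))
```

```text
[ 0.49825769 -0.15803353  0.19043447] [-0.33238237 -0.11470523 -1.869443  ] 0.020720979968268202
[-0.0827  0.0737  0.1937]
```

Call:
{"name": "drive_tool", "arguments": {"slide": [[-0.02,0.02,0],[-0.04,0.04,0.02],[-0.06,0.05,0.06],[-0.075,0.065,0.1],[-0.083,0.073,0.14],[-0.083,0.073,0.17],[-0.083,0.073,0.19],[-0.083,0.073,0.195]], "rotation": [[0,0,0],[0,0,0],[0,0,0],[0,0,0],[0,0,0],[0,0,0],[0,0,0],[0,0,0]]}}

```text
clock: 8.2
eef_pos: [0.5001, -0.1834, 0.1422]
tool_rot: [0.905, 0.425, -0.0, -0.0]
ft_force: [-0.4, 0.3, -1.9]
grip_width: 0.0207
grasp_force: 58.9
```

Run:
```python
from h import *
o=bot.get_obs();print(o['eef_pos'],o['ft_force'],o['grip_width'])
c=cam('side'); cv2.imwrite('pics/j.png',cv2.resize(c['image'][125:200,280:380],None,fx=8,fy=8,interpolation=2)[:,:,::-1])
c=cam('top'); cv2.imwrite('pics/jt.png',cv2.resize(c['image'][230:330,340:460],None,fx=6,fy=6,interpolation=2)[:,:,::-1])
```

```text
[ 0.5001164  -0.18335524  0.1421775 ] [-0.36800979  0.30082528 -1.89845322] 0.02074632201596493
```

View pics/j.png

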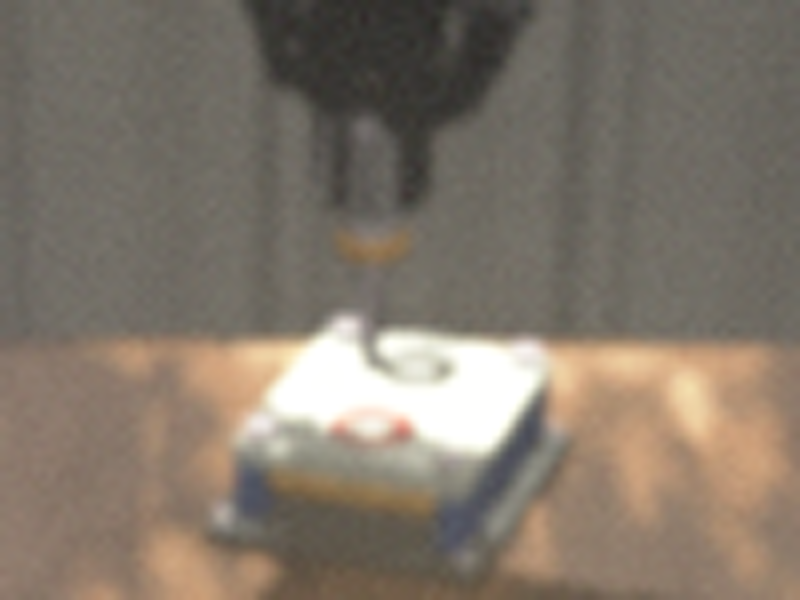

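The point is at pixel (326.6,170.4) and the red ring at (326.6,178.4), so the punch is above the ring. I compare the two in the same camera.

Run:
```python
from h import *
s=load('side');t=load('top'); f=lambda x,y:((x+.5)/8-.5+280,(y+.5)/8-.5+125)
r=plane(s,*f(373,427),.048); p=plane(s,*f(373,364),.0707); print('ring',r,'tip',p)
g=plane(s,*f(373,246),.129);print('collar',plane(s,*f(373,240),.13))
s0=np.load('side.npy',allow_pickle=True).item()
I=s['image'].astype(int)[172:186,315:340]; d=I[...,0]-(I[...,1]+I[...,2])/2
for row in d.astype(int): print(row)
```

```text
ring [ 0.496866   -0.18160159  0.048     ] tip [ 0.49702887 -0.19474735  0.0707    ]
collar [ 0.49949893 -0.1829258   0.13      ]
[12  1  0  0  0  0  0  0  0  0  0  1  3  6  8  7  8  6  8 11  9  4  1  0
  0]
[2 0 0 0 0 0 0 0 0 0 0 0 0 1 3 4 4 4 4 5 3 1 0 0 0]
[0 0 0 0 0 0 0 0 0 0 0 0 0 0 0 0 0 0 1 0 0 0 0 0 0]
[0 0 0 0 0 0 0 0 1 5 7 7 6 3 1 0 0 0 0 0 0 0 0 0 0]
[ 5  4  3  3  2  0  1  7 19 26 30 29 27 22 16 10  3  0  0  0  0  0  0  0
  0]
[11 11 10 10  7  7 18 42 39 29 20 16 20 32 53 57 21  2  0  0  0  0  0  0
  0]
[ 7 10  7 10  9 16 43 61 44 22 13  9 12 29 63 82 45  7  1  0  0  0  0  0
  0]
[ 7 10  9 11  9 15 25 39 35 31 26 25 31 37 50 54 36 14  6  4  2  1  0  0
  0]
[10 11  9  7  8 10 14 20 26 28 28 31 31 36 31 27 16 11 10 12  7  6  5  4
  3]
[ 9  9  8  8  7  8 10 12 13 16 19 17 19 16 16 12 12  9  8 10 10 13 11 12
  9]
[12 10 10  9  9  9 10  9  9 11 10 11 11  9 10 11  9  9 11 10 12 11  9 11
 12]
[24 21 20 16 14 14 12 11 10 11 10 10 11  9  9  7  9 10 11 11 12  9 10 10
  7]
[36 34 34 32 30 29 25 22 15 19 14 15 14 10 11 12  9  9  7  7 10  9 10  9
  6]
[41 39 42 43 41 41 39 32 31 31 29 28 27 26 19 17 15 15 15 11  9  9  8  7
  3]
```

Run:
```python
from h import *
s=load('side')
for v in range(150,182):
    print(v,[tuple((deep(s,u,v)*1000).round().astype(int).tolist()) for u in (325,326,327,328)],s['image'][v,323:331].max(1))
print(plane(s,(293.5)/5-.5+270,375.5/5-.5+130,.121))
```

```text
150 [(505, -169, 151), (501, -177, 148), (499, -161, 154), (495, -167, 151)] [ 86  96  94  92 101 104  90  75]
151 [(504, -179, 144), (501, -170, 147), (498, -168, 148), (495, -166, 148)] [ 94  95  93  99 100 103  96  93]
152 [(504, -173, 142), (501, -174, 142), (498, -167, 145), (495, -164, 146)] [104 107 106 108 106 113 112 107]
153 [(504, -176, 138), (501, -179, 137), (498, -172, 139), (494, -174, 139)] [112 120 122 119 124 122 119 120]
154 [(504, -176, 135), (501, -174, 135), (498, -172, 136), (494, -178, 134)] [129 130 133 137 132 134 134 133]
155 [(504, -176, 131), (501, -172, 133), (498, -169, 134), (494, -171, 133)] [135 140 143 149 147 146 140 135]
156 [(504, -169, 130), (501, -172, 129), (497, -172, 130), (494, -172, 129)] [129 133 143 144 146 139 138 128]
157 [(503, -176, 124), (500, -180, 123), (497, -181, 122), (493, -187, 120)] [119 121 125 134 136 126 121 117]
158 [(503, -183, 118), (500, -177, 121), (497, -181, 119), (493, -187, 117)] [113 113 117 125 118 115 114 119]
159 [(503, -182, 115), (500, -175, 118), (497, -178, 117), (450, -874, -161)] [108 107 112 120 119 10
[... 1726 characters left out ...]
55 255 255 255 255 255]
176 [(500, -198, 48), (496, -203, 45), (493, -199, 47), (490, -195, 49)] [254 253 252 252 252 254 255 255]
177 [(500, -198, 44), (497, -192, 47), (493, -196, 45), (490, -192, 47)] [250 247 247 249 248 246 250 250]
178 [(500, -193, 43), (497, -196, 41), (493, -196, 41), (490, -191, 43)] [224 230 240 245 240 229 221 222]
179 [(501, -173, 48), (498, -173, 48), (495, -172, 49), (492, -165, 52)] [176 190 214 222 218 197 183 182]
180 [(501, -170, 46), (498, -166, 47), (495, -169, 46), (492, -166, 48)] [159 165 174 184 187 184 181 179]
181 [(502, -163, 45), (498, -161, 46), (495, -159, 47), (492, -161, 46)] [155 158 162 170 175 182 182 186]
[0.50842518 0.13989117 0.121     ]
```

The depth readings show a vertical rod with its axis about 2 mm beyond the ring centre in x. I correct that and lower the point into the countersink.

Call:
{"name": "drive_tool", "arguments": {"slide": [[-0.007,-0.005,0],[-0.007,-0.005,0.02],[-0.007,-0.005,0.045],[-0.007,-0.005,0.07],[-0.007,-0.005,0.09],[-0.007,-0.005,0.11],[-0.007,-0.005,0.12],[-0.007,-0.005,0.125]], "rotation": [[0,0,0],[0,0,0],[0,0,0],[0,0,0],[0,0,0],[0,0,0],[0,0,0],[0,0,0]]}}

```text
clock: 9.3
eef_pos: [0.4982, -0.1841, 0.1111]
tool_rot: [0.905, 0.424, -0.0, -0.0]
ft_force: [-0.2, 0.0, -1.4]
grip_width: 0.0205
grasp_force: 58.9
```

Call:
{"name": "drive_tool", "arguments": {"slide": [[0,0,0.002],[0,0,0.004],[0,0,0.006],[0,0,0.008],[0,0,0.01],[0,0,0.012],[0,0,0.012],[0,0,0.012]], "rotation": [[0,0,0],[0,0,0],[0,0,0],[0,0,0],[0,0,0],[0,0,0],[0,0,0],[0,0,0]]}}

```text
clock: 10.3
eef_pos: [0.4982, -0.1841, 0.1083]
tool_rot: [0.905, 0.424, 0.0, 0.0]
ft_force: [0.1, 0.3, -2.4]
grip_width: 0.0205
grasp_force: 58.9
```

Call:
{"name": "drive_tool", "arguments": {"slide": [[0,0,0.002],[0,0,0.004],[0,0,0.006],[0,0,0.008],[0,0,0.01],[0,0,0.012],[0,0,0.012],[0,0,0.012]], "rotation": [[0,0,0],[0,0,0],[0,0,0],[0,0,0],[0,0,0],[0,0,0],[0,0,0],[0,0,0]]}}

```text
clock: 11.3
eef_pos: [0.4983, -0.1841, 0.1055]
tool_rot: [0.905, 0.424, 0.0, 0.0]
ft_force: [0.0, -0.5, 0.5]
grip_width: 0.0205
grasp_force: 58.9
```

Call:
{"name": "drive_tool", "arguments": {"slide": [[0,0,0.001],[0,0,0.002],[0,0,0.003],[0,0,0.004],[0,0,0.006],[0,0,0.008],[0,0,0.008],[0,0,0.008]], "rotation": [[0,0,0],[0,0,0],[0,0,0],[0,0,0],[0,0,0],[0,0,0],[0,0,0],[0,0,0]]}}

```text
clock: 12.3
eef_pos: [0.4984, -0.1842, 0.1036]
tool_rot: [0.905, 0.425, 0.0, 0.0]
ft_force: [-1.6, 0.1, 5.3]
grip_width: 0.0203
grasp_force: 59.1
```

Call:
{"name": "drive_tool", "arguments": {"slide": [[0,0,0.001],[0,0,0.002],[0,0,0.003],[0,0,0.004],[0,0,0.006],[0,0,0.008],[0,0,0.008],[0,0,0.008]], "rotation": [[0,0,0],[0,0,0],[0,0,0],[0,0,0],[0,0,0],[0,0,0],[0,0,0],[0,0,0]]}}

```text
clock: 13.3
eef_pos: [0.4985, -0.1842, 0.102]
tool_rot: [0.905, 0.425, 0.0, 0.0]
ft_force: [-1.5, 1.2, 8.2]
grip_width: 0.021
grasp_force: 59.6
```

Call:
{"name": "drive_tool", "arguments": {"slide": [[0,0,0.001],[0,0,0.002],[0,0,0.003],[0,0,0.004],[0,0,0.005],[0,0,0.006],[0,0,0.006],[0,0,0.006]], "rotation": [[0,0,0],[0,0,0],[0,0,0],[0,0,0],[0,0,0],[0,0,0],[0,0,0],[0,0,0]]}}

```text
clock: 14.3
eef_pos: [0.4986, -0.1841, 0.1008]
tool_rot: [0.905, 0.425, 0.001, 0.0]
ft_force: [-1.8, 1.6, 9.8]
grip_width: 0.0208
grasp_force: 59.9
```

Call:
{"name": "drive_tool", "arguments": {"slide": [[0,0,0.001],[0,0,0.002],[0,0,0.003],[0,0,0.004],[0,0,0.005],[0,0,0.006],[0,0,0.006],[0,0,0.006]], "rotation": [[0,0,0],[0,0,0],[0,0,0],[0,0,0],[0,0,0],[0,0,0],[0,0,0],[0,0,0]]}}

```text
clock: 15.3
eef_pos: [0.4987, -0.1841, 0.0995]
tool_rot: [0.905, 0.425, 0.001, 0.0]
ft_force: [-2.1, 1.7, 10.1]
grip_width: 0.021
grasp_force: 60.0
```

Call:
{"name": "drive_tool", "arguments": {"slide": [[0,0,0.001],[0,0,0.002],[0,0,0.003],[0,0,0.004],[0,0,0.004],[0,0,0.004],[0,0,0.004],[0,0,0.004]], "rotation": [[0,0,0],[0,0,0],[0,0,0],[0,0,0],[0,0,0],[0,0,0],[0,0,0],[0,0,0]]}}

```text
clock: 16.3
eef_pos: [0.4985, -0.184, 0.0978]
tool_rot: [0.905, 0.425, 0.0, 0.0]
ft_force: [-2.5, 0.9, 6.8]
grip_width: 0.0208
grasp_force: 59.9
```

Run:
```python
from h import *
s=load('side')
o=bot.get_obs();print(o['eef_pos'],o['ft_force'],o['ft_torque'],o['grip_width'])
c=cam('side');t=cam('top')
a=cv2.resize(s['image'][125:200,285:365],None,fx=5,fy=5,interpolation=2);b=cv2.resize(c['image'][125:200,285:365],None,fx=5,fy=5,interpolation=2)
cv2.imwrite('pics/k.png',np.hstack([a[:,:380],b[:,:380]])[:,:,::-1])
```

```text
[ 0.4984773  -0.18401753  0.09780143] [-2.45013889  0.92316085  6.79688106] [ 0.31121981  0.36406233 -0.00996937] 0.020753353908753804
```

View pics/k.png

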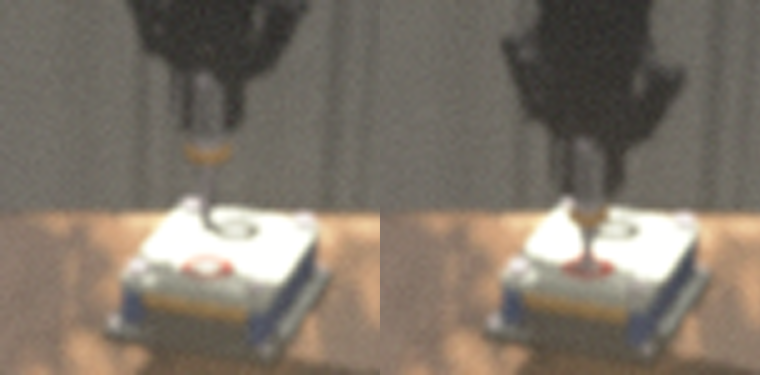

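The left half shows the punch before pressing. The right half shows it in the red ring, with the collar at crop (588,213) and the finger ends at about 190, so there is no large slip. The force fell from 10.1 to 6.8, which suggests a trip. I check for slip numerically.

Run:
```python
from h import *
o=bot.get_obs();print(o['eef_pos'],o['ft_force'],o['tau'])
F=[]
for i in range(3):
    c=cam('side'); o=bot.get_obs(); print(o['eef_pos'][2],o['ft_force'])
I=c['image'].astype(int); d=I[...,0]-I[...,2]
print(d[160:176,320:334]); 
m=(d>25).astype(np.uint8); b,st,ce=blob(m,318,334,162,173); print(st,ce,b[:].any(1).nonzero())
# before: image pics/j.png
J=cv2.imread('pics/j.png')[:,:,::-1]; J=cv2.resize(J,(100,75),interpolation=cv2.INTER_AREA).astype(int); d=J[...,0]-J[...,2]
print(d[24:40,40:54])
```

```text
[ 0.49847743 -0.18404086  0.09779401] [-0.78710577  0.81503496  6.06972899] [-3.17280879e-01 -3.85737705e+01  2.11688089e+01 -6.95584416e-01
 -2.08819066e-01 -3.59643782e-03]
0.09780079844617545 [-0.79906877  0.68126926  6.79543699]
0.09779955759247017 [-1.77959348  1.7713498   6.50281842]
0.09778497119843073 [-1.70413403  2.65358616  6.12106185]
[[11 12  8 11  7  9  7  8 10  9 13 12 10 14]
 [13 10 13  9 11  8 10 14 11 11  9  8 11 12]
 [10  8 10 12 12  8 12 11  9 10  8  9 13 14]
 [12 15  7 11  8 10  9  8 11 13 12 11 12 12]
 [13 12 11 12 14  7  9 12 10 10 11 11 15 14]
 [13 15 15 16 15 12 10 14 14 16 20 17 16 14]
 [21 22 25 28 23 18 15 13 22 31 36 24 21 17]
 [14 12 31 44 43 34 30 31 41 52 45 27 16 17]
 [ 0  2 23 48 59 59 50 55 59 56 41 21 13 12]
 [ 0  0 13 37 45 54 60 60 51 37 30 24 19 19]
 [ 0  0  0  9 31 32 40 39 30 26 22 15 13 16]
 [ 1  0  0  0 12 18 17 17 18 21 19 15 11 17]
 [ 1  0  0  0 10 17 17 15 17 20 16 13 14 17]
 [ 1  0  0  0  4 21 12 16 12  8  7  8  9  9]
 [ 0  0  0  0  2 26 19 25  4  0  0  1  1  1]
 [ 0  0  0  1 17 45 30 38 12  0  0  1  1  1]]
[322 166  10   5  35] [326.57142857 168.11428571] (array([166, 167, 168, 169, 170]),)
[[10  7  9  7 10  7  8  9  9  8 10 10 10 13]
 [12 11  8  8  9  8  8  8  9  7  8  7 10 14]
 [13 12 13 11  9  7  9  9  8  7  9 10 10 12]
 [11 13 13 13  9  9 10  8  9 12 13 15 12 10]
 [13 17 22 20 15 11 11 13 15 21 25 21 14 12]
 [15 23 39 40 31 23 24 24 30 40 44 28 16 14]
 [14 22 43 52 49 44 47 48 52 56 48 29 15 13]
 [12 18 34 49 57 58 59 62 61 55 43 25 14 13]
 [13 14 22 33 42 45 45 48 43 36 26 17 14 14]
 [13 14 14 17 21 21 23 24 22 18 17 15 14 14]
 [13 12 14 11 13 12 13 14 13 13 14 15 11 13]
 [13 16 16 12 11 11 12 12 12 13 13 15 12 14]
 [14 12 15 15 12 10 12 12 12 15 15 14 15 15]
 [12 14 15 15 13 12 10 11 12 14 14 16 14 15]
 [14 15 13 12 10 12 12 12 12 16 13 13 15 16]
 [11 13 14 14 13 11 14 10 12 15 14 12 13 17]]
```

Run:
```python
from h import *
s=load('side'); K=s['camera_matrix']; q=R.from_quat(s['orientation'])
def pr(p):
    d=q.inv().apply(np.array(p)-s['xyz']); x,y=-d[0]/d[2],d[1]/d[2]; r2=x*x+y*y; f=1+s['k1']*r2
    return np.array([K[0,0]*x*f+K[0,2],K[1,1]*y*f+K[1,2]])
a=pr([.500,-.1834-.0+.015,.1292]);b=pr([.4985,-.184+.015,.1292-.0444]);print(a,b,b-a)
print(b-pr([.4985,-.184+.015,.0858]))
```

```text
[326.2232872  156.45467012] [326.22734473 169.21831578] [4.05753031e-03 1.27636457e+01]
[-0.0101441  0.2841937]
```

The collar moved 12.7 px against 12.8 expected, so there was no slip. The rod is in about 8 mm, the force dropped, and the arm sprang ahead 1.7 mm for a 1 mm command. The punch has tripped, so I lift.

Call:
{"name": "drive_tool", "arguments": {"slide": [[0,0,-0.02],[0,0,-0.05],[0,0,-0.1],[0,0,-0.16],[0,0,-0.23],[0,0,-0.3],[0,0,-0.35],[0,0,-0.37]], "rotation": [[0,0,0],[0,0,0],[0,0,0],[0,0,0],[0,0,0],[0,0,0],[0,0,0],[0,0,0]]}}

```text
clock: 17.55
eef_pos: [0.4986, -0.1843, 0.1909]
tool_rot: [0.905, 0.424, 0.001, 0.001]
ft_force: [0.2, 0.5, -2.8]
grip_width: 0.0205
grasp_force: 58.8
```

```bash
python3 -c "
from h import *
o=bot.get_obs();print(o['eef_pos'],o['ft_force'],o['ft_torque']);print(go([.508,.146,o['eef_pos'][2]]))"
```

```text
[ 0.49860104 -0.18430204  0.19085912] [ 0.20202939  0.46571318 -2.81678674] [-0.03673985 -0.03238723  0.00439639]
[ 1.0397e+00 -8.1620e-01 -7.0000e-04]
```

Call:
{"name": "drive_tool", "arguments": {"slide": [[0.06,-0.05,0],[0.18,-0.14,0],[0.34,-0.27,0],[0.52,-0.41,0],[0.7,-0.55,0],[0.84,-0.66,0],[0.92,-0.72,0],[0.95,-0.745,0]], "rotation": [[0,0,0],[0,0,0],[0,0,0],[0,0,0],[0,0,0],[0,0,0],[0,0,0],[0,0,0]]}}

```text
clock: 18.55
eef_pos: [0.5058, 0.1197, 0.189]
tool_rot: [0.905, 0.426, -0.001, -0.0]
ft_force: [-0.6, -1.1, -1.9]
grip_width: 0.0205
grasp_force: 58.9
```

```bash
python3 -c "
from h import *
o=bot.get_obs();print(o['eef_pos'],o['ft_force'],o['ft_torque']);print(go([.508,.146,o['eef_pos'][2]]))"
```

```text
[0.50582003 0.11965767 0.18899579] [-0.55818444 -1.12116244 -1.89028813] [-0.02745776  0.05104772 -0.01305966]
[ 0.0868 -0.0604 -0.    ]
```

Call:
{"name": "drive_tool", "arguments": {"slide": [[0.02,-0.015,0],[0.05,-0.035,0],[0.075,-0.055,0.02],[0.088,-0.068,0.05],[0.088,-0.068,0.09],[0.088,-0.068,0.12],[0.088,-0.068,0.13],[0.088,-0.068,0.13]], "rotation": [[0,0,0],[0,0,0],[0,0,0],[0,0,0],[0,0,0],[0,0,0],[0,0,0],[0,0,0]]}}

```text
clock: 19.55
eef_pos: [0.5079, 0.1452, 0.1571]
tool_rot: [0.905, 0.424, -0.0, -0.0]
ft_force: [-0.4, -0.9, -2.0]
grip_width: 0.0211
grasp_force: 58.9
```

Call:
{"name": "drive_tool", "arguments": {"slide": [[0,0,0],[0,0,0],[0,0,0],[0,0,0],[0,0,0],[0,0,0],[0,0,0],[0,0,0]], "rotation": [[0,0,0],[0,0,0],[0,0,0],[0,0,0],[0,0,0],[0,0,0],[0,0,0],[0,0,0]]}}

```text
clock: 20.55
eef_pos: [0.5079, 0.1454, 0.1573]
tool_rot: [0.905, 0.424, 0.0, 0.0]
ft_force: [-0.0, 0.7, -1.5]
grip_width: 0.0206
grasp_force: 58.9
```

```bash
python3 -c "
from h import *
o=bot.get_obs();print(o['eef_pos'],o['ft_force'],o['tool_rot']);print(go([.5083,.1457,.0865]))"
```

```text
[0.50793872 0.14536048 0.15731117] [-0.04764513  0.71939529 -1.50585375] [9.05430172e-01 4.24495233e-01 6.92561107e-06 3.71635111e-06]
[2.000e-03 2.000e-04 2.832e-01]
```

Call:
{"name": "drive_tool", "arguments": {"slide": [[0.001,0,0.02],[0.001,0,0.05],[0.001,0,0.08],[0.001,0,0.12],[0.001,0,0.15],[0.001,0,0.18],[0.001,0,0.195],[0.001,0,0.2]], "rotation": [[0,0,0],[0,0,0],[0,0,0],[0,0,0],[0,0,0],[0,0,0],[0,0,0],[0,0,0]]}}

```text
clock: 21.55
eef_pos: [0.508, 0.1455, 0.1071]
tool_rot: [0.905, 0.424, -0.0, -0.0]
ft_force: [-0.1, -0.0, -1.5]
grip_width: 0.0206
grasp_force: 58.9
```

Call:
{"name": "drive_tool", "arguments": {"slide": [[0,0,0.005],[0,0,0.01],[0,0,0.016],[0,0,0.022],[0,0,0.028],[0,0,0.034],[0,0,0.04],[0,0,0.04]], "rotation": [[0,0,0],[0,0,0],[0,0,0],[0,0,0],[0,0,0],[0,0,0],[0,0,0],[0,0,0]]}}

```text
clock: 22.55
eef_pos: [0.5079, 0.1455, 0.0971]
tool_rot: [0.905, 0.425, -0.0, -0.0]
ft_force: [0.4, -0.0, -2.1]
grip_width: 0.0206
grasp_force: 58.9
```

Call:
{"name": "drive_tool", "arguments": {"slide": [[0,0,0.005],[0,0,0.01],[0,0,0.016],[0,0,0.022],[0,0,0.028],[0,0,0.034],[0,0,0.039],[0,0,0.039]], "rotation": [[0,0,0],[0,0,0],[0,0,0],[0,0,0],[0,0,0],[0,0,0],[0,0,0],[0,0,0]]}}

```text
clock: 23.55
eef_pos: [0.508, 0.1456, 0.0874]
tool_rot: [0.905, 0.425, -0.0, -0.0]
ft_force: [0.2, 1.2, -2.6]
grip_width: 0.0208
grasp_force: 58.9
```

Call:
{"name": "drive_tool", "arguments": {"slide": [[0,0,0.001],[0,0,0.002],[0,0,0.003],[0,0,0.004],[0,0,0.004],[0,0,0.004],[0,0,0.004],[0,0,0.004]], "rotation": [[0,0,0],[0,0,0],[0,0,0],[0,0,0],[0,0,0],[0,0,0],[0,0,0],[0,0,0]]}}

```text
clock: 24.55
eef_pos: [0.5081, 0.1456, 0.0868]
tool_rot: [0.905, 0.425, 0.0, -0.0]
ft_force: [-2.1, 1.2, 2.7]
grip_width: 0.0208
grasp_force: 59.0
```

The collar is seated, with contact at about 5 N. I release it, then rise.

Call:
{"name": "drive_tool", "arguments": {"slide": [[0,0,0],[0,0,0],[0,0,0],[0,0,0],[0,0,0],[0,0,0],[0,0,0],[0,0,0]], "rotation": [[0,0,0],[0,0,0],[0,0,0],[0,0,0],[0,0,0],[0,0,0],[0,0,0],[0,0,0]], "gripper": 1}}

```text
clock: 25.55
eef_pos: [0.5081, 0.1456, 0.0866]
tool_rot: [0.905, 0.424, 0.0, 0.0]
ft_force: [0.5, -0.0, 0.6]
grip_width: 0.0852
grasp_force: 0.0
```

Call:
{"name": "drive_tool", "arguments": {"slide": [[0,0,-0.03],[0,0,-0.08],[0,0,-0.15],[0,0,-0.23],[0,0,-0.31],[0,0,-0.38],[0,0,-0.43],[0,0,-0.45]], "rotation": [[0,0,0],[0,0,0],[0,0,0],[0,0,0],[0,0,0],[0,0,0],[0,0,0],[0,0,0]]}}

```text
clock: 26.55
eef_pos: [0.5086, 0.1457, 0.2004]
tool_rot: [0.905, 0.424, 0.001, 0.0]
ft_force: [0.1, -0.8, 0.7]
grip_width: 0.0854
grasp_force: 0.0
```

Run:
```python
from h import *
c=cam('side'); cv2.imwrite('pics/f.png',cv2.resize(c['image'][150:270,270:400],None,fx=5,fy=5,interpolation=2)[:,:,::-1])
for v in(202,206,210,214,218,222): print(v,deep(c,329,v).round(3),c['image'][v,322:338].max(1))
```

```text
202 [0.508 0.154 0.136] [201 179 149 110  84  76  73  79  79  80  96 141 189 217 226 230]
206 [0.507 0.155 0.125] [207 194 167 135 125 123 131 126 128 127 133 158 192 213 223 229]
210 [0.507 0.157 0.115] [207 193 160 119 107 110 109 105 107 104 128 168 190 208 220 225]
214 [0.506 0.152 0.101] [254 254 212 132 103 105 103 103 100 114 187 248 251 245 243 245]
218 [0.506 0.155 0.091] [255 255 234 144 108 108 104 104 104 130 225 255 255 255 255 255]
222 [0.506 0.153 0.078] [214 181 151 145 140 143 143 142 147 148 159 211 252 255 255 255]
```

View pics/f.png

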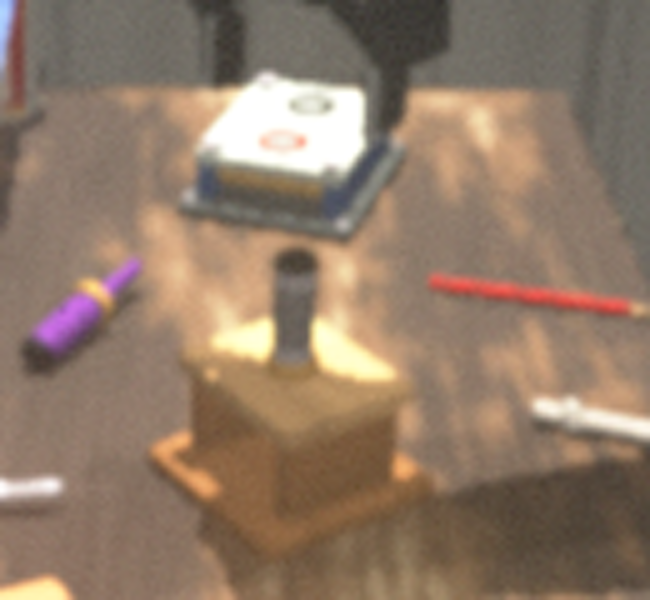

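The punch stands upright in the stand as at the start, with its cap at about (329,202) and its collar on the board. The gripper is clear and nothing else has moved. I hand in.

```bash
python3 -c "
from workcell import bot
print(bot.job_done())"
```

```text
the job is handed in; nothing more can be done
None
```

I pressed the punch through the red-ringed hole until the force drop and spring-ahead showed it had tripped (the mark itself was not seen), put it back upright in its stand, and handed the job in at about 27 s with no verdict returned.

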